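# Set the rider of a sprung bevel jig

### The job

Set the bevel jig: with the fingertips press the round thumb pad on the corner of its sprung tilt plate down until the pointer has pushed the small sliding rider on the scale level with the mark tab beside it, hold it there for a moment, then let go so that the plate springs all the way back up and the rider stays at the mark. Do not push too far, because the pointer cannot bring the rider back up. Do not touch the rider itself, and leave the mallet, chisel, pencil and offcut lying where they are.

Things in the scene. Friction and masses are not known exactly. Their poses are not given: they have to be found in the camera images.
- jig: Bevel jig screwed to the bench: wooden base board 200 x 250 x 18 mm (100 mm either way in x, -105 to +145 mm in y) carrying tilt plate, scale post and rider. Origin on the bench surface under the middle of the tilt plate; z up, x and y along the edges of board and plate. It stands turned up to 0.5 rad about the vertical.
- scale_post (a point): Middle of the top of the scale post: an upright board 14 mm thick in jig x, 64 mm wide in jig y, standing on the jig at jig (38, 107) mm, its top 98 mm above the bench. Its aluminium face with tick lines 5 mm apart looks to the jig's +x; rider and mark tab stand out of that face.
- tilt_plate (a joint): Tilt of the sprung wooden plate, rad: 0 = up at its stop, level; up to 0.22 as its corner is pressed. Plate 120 x 120 x 10 mm, top 90 mm above the bench at rest. It hinges on a level diagonal bar through jig (-50, -50) mm, 85 mm up, square to the diagonal from there to the thumb pad. The spring pushes up on the pad with about 3 N at rest, 10 N at 0.18 rad, and returns the plate when let go.
- thumb_pad: Round steel thumb pad (28 mm diameter, 4 mm high) on the plate's free corner at jig (+40, +40) mm. Origin in the middle of its TOP face, 94 mm above the bench at rest, 127 mm from the hinge bar; moves with the plate. Nearest obstacle: the scale post, whose side begins 35 mm in jig +y from the pad's middle and whose top is 4 mm higher than the pad at rest.
- pointer (a point): Point on the underside of the pointer, above the rider. The pointer is a steel rod, 6 mm diameter, standing 49 mm out of the plate's free corner in jig +y. 82 mm above the bench at rest, 173 mm from the hinge bar, so it moves 1.36 times as far down as the thumb pad. The tilted rod touches the rider at its outer edge, so the rider may stand 1 mm below this point.
- rider: Small brass block, 18 x 16 x 6 mm (x, y, z), that slides up and down in a slot in the scale face, under the pointer, with about 1.5 N of friction; it stays where it is left. Origin in the middle of its TOP face, at jig (55.5, 95) mm. At the start its top stands 2 to 6 mm below the pointer. The pointer only pushes it down, it never pulls it up.
- mark: Mark tab: fixed dark steel tab, 18 x 24 x 5 mm (x, y, z), on the scale face beside the rider's path at jig (55.5, 122) mm; the gap between rider and tab is 7 mm. Origin in the middle of its TOP face, 56 to 67 mm above the bench. The rider is set when its top face is level with the tab's top face.
- mallet: Bystander: joiner's mallet lying on the bench, head 75 x 125 x 65 mm, handle 200 mm along its -x. Origin under the head.
- chisel: Bystander: chisel lying on the bench along its own x, about 230 mm long, 22 mm high. Origin under the middle.
- pencil: Bystander: flat carpenter's pencil lying on the bench along its own x, 160 x 14 x 7 mm. Origin under the middle.
- offcut: Bystander: oak offcut 45 x 95 x 22 mm lying on the bench. Origin under the middle.

How it is judged:
On the way:
1. the fingertips hold the thumb pad down (over 1 N) with the pointer on the rider and the rider level with the mark (3 mm) (z of rider in the frame of mark between -0.003 and 0.003 m and z of pointer in the frame of rider below 0.003 m and contact force between the fingers and thumb_pad above 1 N), for 0.15 s.
At the end, for the whole second after the job is handed in: The rider's top face is level with the mark tab's top face to within 3 mm, and the tilt plate is back up (within 0.015 rad of its stop) (z of rider in the frame of mark between -0.003 and 0.003 m and value of joint tilt_plate below 0.015 rad); the robot touches nothing.
It fails at once if the rider is touched by the robot (contact force between any of the fingers, the arm and rider above 0.3 N).
It fails at once if the mallet, chisel, pencil or offcut is moved more than 10 mm (distance of any of mallet, chisel, pencil, offcut from where it was at the start of the episode above 0.01 m).
It also fails if it takes over 35 s, if anything falls off the work surface, if the arm or the gripper's body presses on something with over 40 N, if the wrist force passes 120 N, or if a joint passes its speed limit or range.

### The arm

A 6-joint arm with a two-finger parallel gripper is mounted at the origin on the work surface. World frame = base frame: x ahead of the robot, y to its left, z up, the work surface at z = 0. Lengths are in m, angles in rad, forces in N, time in s.
With the tool pointing down it reaches from about 0.375 to 0.9 m from the base axis. Payload 3.1 kg.
Tool frame: the origin (TCP) lies on the mounting face of the last link; the fingertips stand 173 mm ahead of it and the grasp point (between the pads) lies 155 mm ahead of it; z points along the fingers, x is the direction in which the jaws open and shut, and the axes are right-handed (so a half turn about z gives the same grasp; the last joint's range is limited). The gripper opens to 85 mm and grips with 20 to 120 N. Pads are 22 mm wide; open, the fingers measure 114 mm over their backs; the gripper's body (76 mm by 85 mm) begins 54 mm behind the grasp point. The pads swing forward as they close: fully open they stand 13 mm farther back than shut.
Start: joints at [-1.409, 0.527, 1.433, -0, 1.181, -0.178], TCP at [0.208, -0.589, 0.405] pointing down, gripper open.
Joint ranges: [-3.08, 3.08], [-0.75, 2.2], [0.22, 2.44], [-1.43, 4.57], [0, 2.65], [-2.85, 2.85]. Speed limits (rad/s): [2.79, 2.79, 3.14, 3.14, 3.14, 3.14].

### API

Orientations are given as a 3x3 rotation matrix whose columns are the frame's x, y, z axes.
In Python, from bench import bot gives the robot as it stands.
- The arm moves only by the shell command python3 -m inch 'ROWS' [OPENING] [FORCE]. ROWS is JSON, a list of rows, each an object of numbers: "dx", "dy", "dz": the shift along the tool's x, y, z in mm; "yaw": the turn about the tool's z in rad. In form: [{"dx": .., "dy": .., "dz": .., "yaw": ..}, ...]. A call has 1 to 12 rows; each row is the pose to reach, as a shift and turn from the pose commanded when the call began, along the tool's axes at that moment; what a row does not reach only later rows make up. A row lasts 1/10 s, in which the tool goes at most 50 mm and 8.59 degrees, less where a joint would pass 70% of its speed; a pose out of reach is approached as far as the arm can. A call with a gripper value outside its range is refused whole. OPENING is the opening, from 0 (shut) to 1 (fully open), set as the call begins (- or left out, the last holds). The fingers move at their own pace and stop on an object; FORCE is the grip in N (left out, the last holds). Time passes only in rows, so rows that repeat a pose let the fingers close. It gives the time, the measured TCP pose, the force and the opening at its end, in the units of the state.
- bot.get_obs(): the state, without advancing time (a new reading comes with each control period).
- bot.snapshot(name): name is "scene" or "side" or "wrist"; returns a dict with "frame" (420x560x3 uint8, red, green, blue), "fx", "fy", "cx", "cy" (pixels), "k1" (the pictures are not rectified: a ray, as slopes to the right and down, at radius r is drawn at 1 + k1 r^2 times it, then the intrinsics apply), "origin" and "attitude" of the camera in the world; the wrist camera has in their place "mount" (4x4, takes a point from camera to tool coordinates, whose origin is the TCP and whose axes are the tool frame's). Camera axes: x right, y up, looking along -z (the intrinsics and any distortion apply to the point x, -y, -z); pixel columns grow to the right and rows downward; lengths in m; the calibration is good to about 2 mm. A picture is of the moment at which its call begins: read the wrist's pose just before it. There is no depth.
- bot.hand_in(): hands the job in, once; it reports no verdict.
Trained networks look in a picture, given as the dict that the camera call returned (one of the last four; its "shot" number tells which), for a name from the list of things; names that differ only in an ending like _2 or _b are one class to them, and where a whole thing is asked for, a point or a joint stands for the part that bears it (a point fixed in the world has none). Each returns a list of dicts, best first, with "confidence" (0 to 1); they miss things now and then, are a little off and sometimes report something else, mostly with a low value. They report only what shows in the picture. A call takes as long as a camera call.
- bot.search_frame(picture, label): "bbox" ([left, top, width, height] in pixels, round what is visible of it).
The state is a dict: "clock": time; "joint_positions": joint angles; "qd": joint speeds; "joint_torque": joint torques, N m; "eef_pos": TCP position; "orientation": TCP orientation; "ft_force": force on the tool from outside, world axes, zero at the start; "wrist_torque": the same for the moment, N m; "width": finger opening in m.
Only numpy, scipy, OpenCV 4.12 (cv2) and the standard library are available. Lean on these libraries where they do the work, as an engineer would, in place of code of your own. Each camera call takes 0.05 s, during which the arm holds its last target.

## Working session

There is one attempt and no reset: what is moved stays moved. The work goes in short steps, Python scripts to look and compute and a shell command to move; the robot and the scene stay as the last step left them, time stands still between calls to the robot, and variables do not carry over. Pictures are saved under pics/ and viewed, and the job is handed in when it is done.

```bash
ls; mkdir -p pics
cat > look.py <<'E'
import cv2,sys,numpy as np
from bench import bot
E
python3 - <<'E'
from bench import bot
import cv2,pickle
o=bot.get_obs();print({k:o[k] for k in('clock','eef_pos','orientation','width','ft_force')})
for n in('scene','side','wrist'):
    s=bot.snapshot(n);cv2.imwrite(f'pics/{n}0.png',s['frame'][:,:,::-1])
    pickle.dump((o,s),open(f'{n}0.pkl','wb'))
    print(n,{k:v for k,v in s.items() if k!='frame'})
    for l in('jig','scale_post','tilt_plate','thumb_pad','rider','mark','pointer'):
        print(l,[( [round(x) for x in d['bbox']],round(d['confidence'],2)) for d in bot.search_frame(s,l)[:2]])
E
```

```text
pics
{'clock': 0.0, 'eef_pos': array([ 0.20828713, -0.58889441,  0.40372369]), 'orientation': array([[ 3.33321773e-01, -9.42813066e-01, -3.42870521e-04],
       [-9.42810649e-01, -3.33321708e-01,  2.17242643e-03],
       [-2.16247821e-03, -4.00855052e-04, -9.99997581e-01]]), 'width': 0.08552354662060371, 'ft_force': array([ 0.81101499, -0.52518174, -0.21079265])}
scene {'fx': 420.5489200709001, 'fy': 420.5489200709001, 'cx': 274.70487645268975, 'cy': 210.90294745935407, 'k1': -0.034349510468857404, 'origin': array([0.98196708, 0.52097405, 0.81114127]), 'attitude': array([[-0.76569545, -0.50052233,  0.40396519],
       [ 0.64317466, -0.60174166,  0.47353282],
       [ 0.00606893,  0.6224021 ,  0.78267413]]), 'shot': 1}
jig [([238, 144, 107, 106], 0.9), ([272, 179, 11, 13], 0.29)]
scale_post [([244, 143, 99, 108], 0.78)]
tilt_plate [([258, 149, 60, 63], 0.75), ([269, 208, 7, 3], 0.28)]
thumb_pad []
rider [([271, 207, 7, 7], 0.58)]
mark []
pointer [([256, 150, 65, 58], 0.92)]
side {'fx': 472.93378910968664, 'fy': 472.93378910968664, 'cx': 281.775775163564, 'cy': 212.55311710398576, 'k1'
[... 305 characters left out ...]
plate [([209, 211, 65, 42], 0.66)]
thumb_pad [([261, 212, 8, 15], 0.39)]
rider []
mark []
pointer [([207, 214, 67, 41], 0.84)]
wrist {'fx': 376.8237091694265, 'fy': 376.8237091694265, 'cx': 271.5893400950191, 'cy': 205.18126211078737, 'k1': -0.05215844202454487, 'mount': array([[ 9.99999728e-01, -4.61540718e-04, -5.75484002e-04,
        -1.25877123e-03],
       [-6.24727241e-04, -9.44709970e-01, -3.27906515e-01,
        -8.40394672e-02],
       [-3.92323266e-04,  3.27906785e-01, -9.44710001e-01,
         3.10052565e-02],
       [ 0.00000000e+00,  0.00000000e+00,  0.00000000e+00,
         1.00000000e+00]]), 'shot': 3}
jig []
scale_post []
tilt_plate []
thumb_pad []
rider []
mark []
pointer []
```

Run:
```python
import cv2
for n,c in(('scene0',(130,270,230,360)),('side0',(180,310,170,310))):
    i=cv2.imread(f'pics/{n}.png')[c[0]:c[1],c[2]:c[3]];cv2.imwrite(f'pics/{n}c.png',cv2.resize(i,None,fx=4.2,fy=4.2,interpolation=cv2.INTER_CUBIC))
```

```text
(no output)
```

View pics/scene0.png

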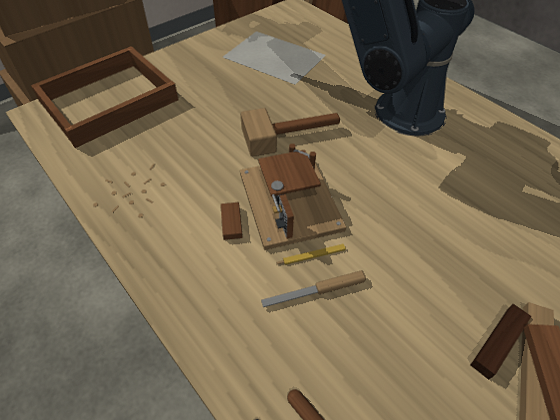

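View pics/side0.png

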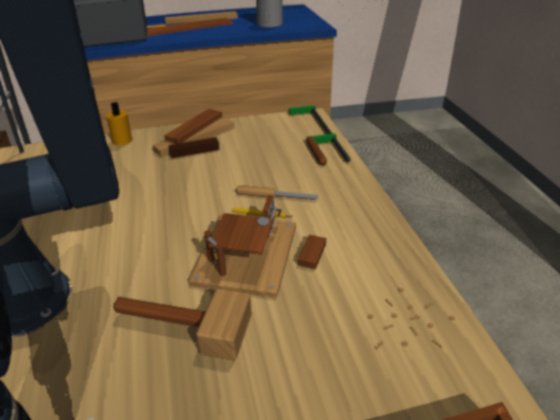

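View pics/wrist0.png

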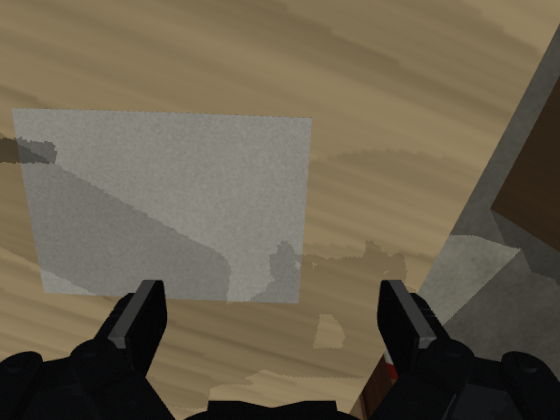

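View pics/scene0c.png

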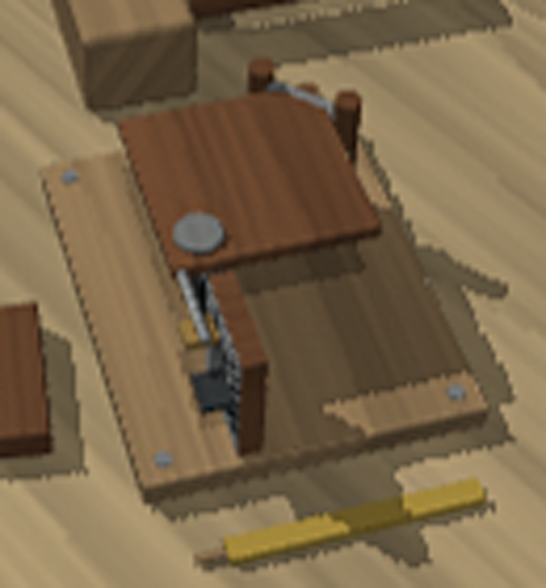

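View pics/side0c.png

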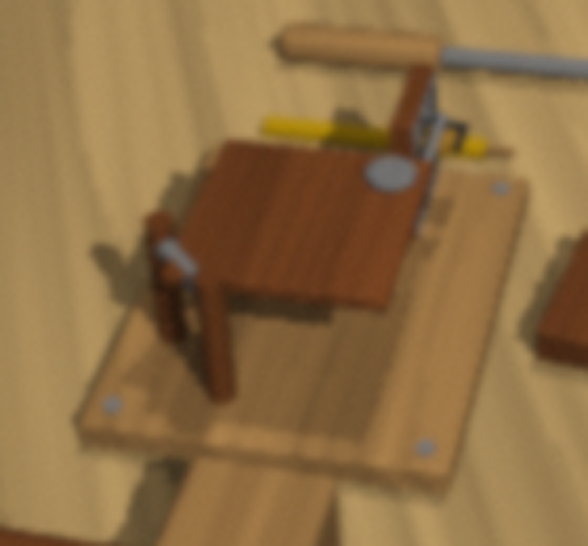

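Scene picture: jig is in the middle, with the pad at about (278,185), the rider at (275,211) and the dark tab at (281,223). In the side picture the pad is at (263,221). Next I fit the jig pose from board corners and pad.

```bash
cat > geo.py <<'E'
import numpy as np,pickle
from scipy.optimize import least_squares
def cam(s,o=None):
    if 'mount' in s:
        T=np.eye(4);T[:3,:3]=o['orientation'];T[:3,3]=o['eef_pos'];M=T@np.array(s['mount']);return M[:3,:3],M[:3,3]
    return np.array(s['attitude']),np.array(s['origin'])
def proj(P,s,o=None):
    R,t=cam(s,o);c=(np.atleast_2d(P)-t)@R
    u=c[:,0]/-c[:,2];v=-c[:,1]/-c[:,2];f=1+s['k1']*(u*u+v*v)
    return np.c_[s['fx']*u*f+s['cx'],s['fy']*v*f+s['cy']]
def j2w(P,p):
    P=np.atleast_2d(P).astype(float)/1000;c,s_=np.cos(p[2]),np.sin(p[2])
    return np.c_[p[0]+c*P[:,0]-s_*P[:,1],p[1]+s_*P[:,0]+c*P[:,1],P[:,2]]
E
python3 - <<'E'
from geo import *
_,a=pickle.load(open('scene0.pkl','rb'));_,b=pickle.load(open('side0.pkl','rb'))
JA=[(100,-105,18),(100,145,18),(-100,145,18),(40,40,94)];A=np.array([(42,173),(145,490),(487,408),(200,232)])/4.2+[230,130]
JB=[(-100,-105,18),(100,-105,18),(100,145,18),(40,40,94)];B=np.array([(80,425),(445,482),(527,180),(390,173)])/4.2+[170,180]
best=None
for y0 in np.arange(-3,3,.5):
    f=lambda p:np.r_[(proj(j2w(JA,p),a)-A).ravel(),(proj(j2w(JB,p),b)-B).ravel()]
    r=least_squares(f,[.5,0,y0])
    if best is None or r.cost<best.cost:best=r
print(best.x,best.cost);print(best.fun.reshape(-1,2).round(1))
p=best.x
pad=j2w([(40,40,94)],p);print('pad',pad, 'reach',np.hypot(*pad[0,:2]))
print('rider',j2w([(55.5,95,78)],p),'axes',np.cos(p[2]),np.sin(p[2]))
np.save('p0.npy',p)
E
```

```text
[ 0.50618534  0.0115359  -0.4193898 ] 7.632928948284787
[[-0.9 -1.9]
 [-0.6 -0.6]
 [ 0.4 -0.5]
 [-0.8 -0.4]
 [-1.2 -0.6]
 [ 0.7 -2.3]
 [ 0.1 -0.9]
 [-0.2 -0.6]]
pad [[0.55900697 0.03178127 0.094     ]] reach 0.5599096723295041
rider [[0.59555988 0.07570319 0.078     ]] axes 0.9133375861029015 -0.4072032094811201
```

```bash
python3 -m inch '[{"dx":-31,"dy":-36,"dz":5,"yaw":0.06},{"dx":-62,"dy":-72,"dz":10,"yaw":0.12},{"dx":-93,"dy":-108,"dz":15,"yaw":0.18},{"dx":-124,"dy":-144,"dz":20,"yaw":0.24},{"dx":-155,"dy":-180,"dz":25,"yaw":0.30},{"dx":-186,"dy":-216,"dz":30,"yaw":0.36},{"dx":-217,"dy":-252,"dz":35,"yaw":0.42},{"dx":-248,"dy":-288,"dz":40,"yaw":0.48},{"dx":-279,"dy":-324,"dz":45,"yaw":0.54},{"dx":-310,"dy":-360,"dz":50,"yaw":0.60},{"dx":-341,"dy":-396,"dz":55,"yaw":0.66},{"dx":-372,"dy":-432,"dz":60,"yaw":0.72}]' 0 20
cat > d.py <<'E'
# dx dy dz yaw to reach TCP target
import sys
from geo import *
from bench import bot
o=bot.get_obs();R=np.array(o['orientation']);t=np.array(o['eef_pos']);p=np.load('p0.npy')
g=np.array([float(x) for x in sys.argv[1:4]]) # jig coords mm, of fingertip (shut, 173)
w=j2w([g],p)[0]+[0,0,.173]
print('clock',o['clock'],'d mm',((w-t)@R*1000).round(1),'tip',(t+R[:,2]*.173).round(4),'q',np.round(o['joint_positions'],2),'F',np.round(o['ft_force'],2),'w',round(o['width'],4))
xa=np.arctan2(R[1,0],R[0,0]);want=p[2]-np.pi/2
print('yaw',(xa-want+np.pi)%(2*np.pi)-np.pi)
E
python3 d.py 40 40 130
```

```text
clock: 2.4
eef_pos: [0.4925, -0.0928, 0.3448]
orientation: [[-0.373, -0.928, 0.001], [-0.928, 0.373, -0.0], [0.0, -0.001, -1.0]]
ft_force: [1.2, -0.4, -0.7]
width: -0.0002
clock 2.4 d mm [-140.4  -15.1   41.8] tip [ 0.4927 -0.0928  0.1718] q [-0.41  0.45  1.8  -0.    0.89  1.54] F [ 1.18 -0.43 -0.74] w -0.0002
yaw 0.03673743610810476
```

```bash
python3 -m inch '[{"dx":-47,"dy":-5,"dz":14,"yaw":0.012},{"dx":-94,"dy":-10,"dz":28,"yaw":0.024},{"dx":-140,"dy":-15,"dz":42,"yaw":0.037},{"dx":-140,"dy":-15,"dz":42,"yaw":0.037},{"dx":-140,"dy":-15,"dz":42,"yaw":0.037}]'
python3 - <<'E'
from geo import *
from bench import bot
import cv2
o=bot.get_obs();s=bot.snapshot('wrist');pickle.dump((o,s),open('w1.pkl','wb'));im=s['frame'][:,:,::-1].copy()
cv2.imwrite('pics/w1.png',im)
for l in('thumb_pad','rider','mark','scale_post'):
    print(l,[( [round(x) for x in d['bbox']],round(d['confidence'],2)) for d in bot.search_frame(s,l)[:2]])
p=np.load('p0.npy')
for n,P in dict(pad=(40,40,94),post=(38,107,98),rider=(55.5,95,78),tab=(55.5,122,61)).items(): print(n,proj(j2w([P],p),s,o).round(1))
E
python3 d.py 40 40 130
```

```text
clock: 2.9
eef_pos: [0.5576, 0.031, 0.3022]
orientation: [[-0.402, -0.915, -0.001], [-0.915, 0.402, -0.0], [0.001, 0.001, -1.0]]
ft_force: [-0.5, -0.3, -0.7]
width: -0.0
thumb_pad [([239, 216, 53, 51], 0.56)]
rider [([149, 190, 34, 33], 0.72), ([57, 130, 49, 197], 0.48)]
mark [([106, 179, 42, 32], 0.96)]
scale_post [([70, 108, 411, 284], 0.62), ([138, 201, 321, 185], 0.56)]
pad [[269.7 243.2]]
post [[138.5 249.2]]
rider [[168.9 204.2]]
tab [[130.8 194.5]]
clock 3.15 d mm [-3.7 -0.3  0.3] tip [0.5574 0.0285 0.1303] q [-0.15  0.58  1.69 -0.    0.87  1.84] F [-0.27 -0.52 -0.46] w 0.0003
yaw -5.50008422628423e-06
```

View pics/w1.png

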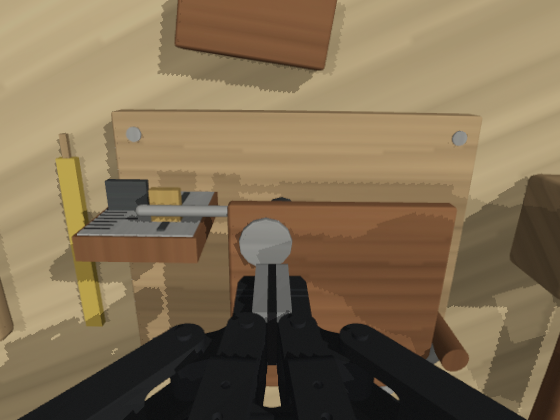

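The wrist view agrees with the fit: pad at (266,243), tab at (127,195), rider at (166,205). Next is a closer, more oblique view of the scale.

```bash
python3 d.py 85 60 110; python3 -m inch '[{"dx":-12,"dy":-22,"dz":5,"yaw":0},{"dx":-24,"dy":-45,"dz":20,"yaw":0},{"dx":-24,"dy":-45,"dz":20,"yaw":0},{"dx":-24,"dy":-45,"dz":20,"yaw":0},{"dx":-24,"dy":-45,"dz":20,"yaw":0},{"dx":-24,"dy":-45,"dz":20,"yaw":0}]'
python3 - <<'E'
from geo import *
from bench import bot
import cv2
o=bot.get_obs();s=bot.snapshot('wrist');pickle.dump((o,s),open('w2.pkl','wb'));im=s['frame'][:,:,::-1].copy()
cv2.imwrite('pics/w2.png',im)
for l in('thumb_pad','rider','mark'):
    print(l,[( [round(x) for x in d['bbox']],round(d['confidence'],2)) for d in bot.search_frame(s,l)[:2]])
p=np.load('p0.npy')
for n,P in dict(pad=(40,40,94),post=(38,107,98),rider=(55.5,95,78),tab=(55.5,122,61)).items(): print(n,proj(j2w([P],p),s,o).round(1))
E
python3 d.py 85 60 110
```

```text
clock 3.15 d mm [-23.7 -45.2  20.3] tip [0.5574 0.0285 0.1303] q [-0.15  0.58  1.69 -0.    0.87  1.84] F [-0.27 -0.52 -0.46] w 0.0003
yaw -5.50008422628423e-06
clock: 3.75
eef_pos: [0.6076, 0.0333, 0.2832]
orientation: [[-0.406, -0.914, -0.0], [-0.914, 0.406, 0.0], [0.0, 0.0, -1.0]]
ft_force: [-0.0, -0.1, -0.8]
width: -0.0001
thumb_pad [([311, 313, 24, 19], 0.69), ([113, 179, 404, 228], 0.53)]
rider []
mark [([143, 264, 44, 30], 0.66)]
pad [[313.6 338.7]]
post [[181.2 346.6]]
rider [[209.1 295.2]]
tab [[167.2 278.7]]
clock 3.95 d mm [ 1.7 -0.9  0.1] tip [0.6081 0.0336 0.1101] q [-0.13  0.66  1.58  0.    0.9   1.86] F [-0.17  0.41 -0.07] w -0.0001
yaw 0.0021703395369603307
```

View pics/w2.png

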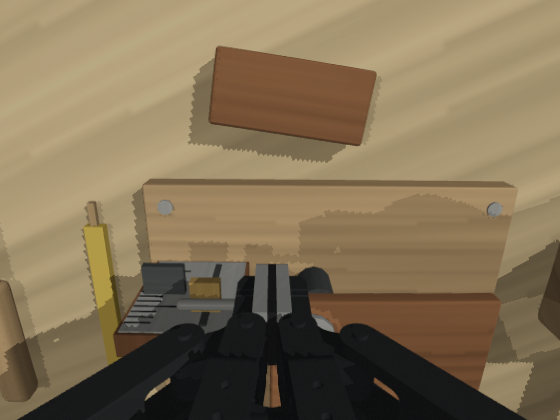

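Run:
```python
import cv2
i=cv2.imread('pics/w2.png')[235:350,110:270];cv2.imwrite('pics/w2c.png',cv2.resize(i,None,fx=5,fy=5,interpolation=cv2.INTER_CUBIC))
i=cv2.imread('pics/w1.png')[165:270,60:300];cv2.imwrite('pics/w1c.png',cv2.resize(i,None,fx=3.3,fy=3.3,interpolation=cv2.INTER_CUBIC))
```

```text
(no output)
```

View pics/w2c.png

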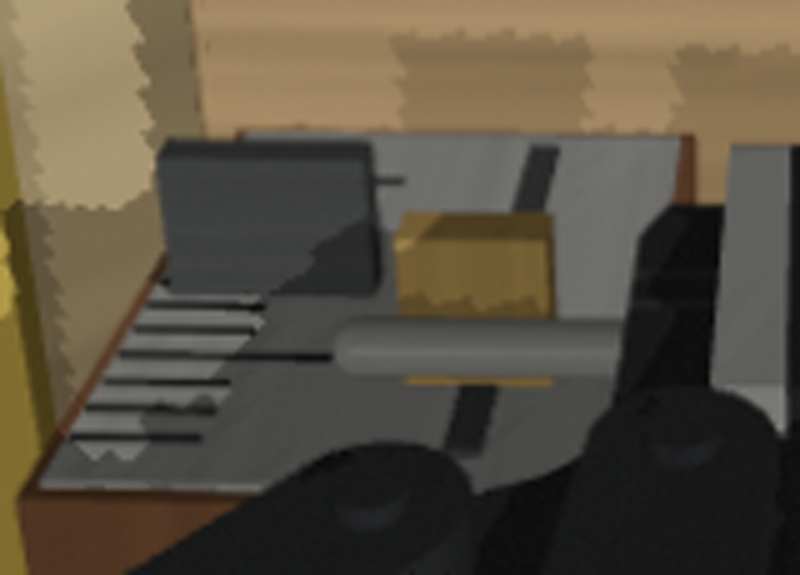

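View pics/w1c.png

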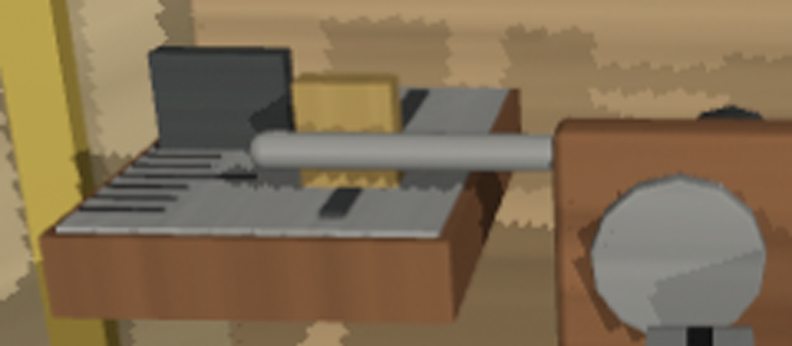

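```bash
cat > fit.py <<'E'
from geo import *
o1,s1=pickle.load(open('w1.pkl','rb'));o2,s2=pickle.load(open('w2.pkl','rb'))
xf=46.5
def pts(zm,zr):
    tab=[(64.5,134,zm),(64.5,110,zm),(46.5,134,zm),(46.5,110,zm)]
    rid=[(64.5,103,zr),(64.5,87,zr),(46.5,103,zr),(46.5,87,zr)]
    w1=tab[:3]+rid+[(46,139,98),(46,75,98),(60,60,90),(40,40,94),(100,145,18),(100,-105,18)]
    w2=tab+rid+[(46,139,98),(46,139,18),(46,75,18)]
    return w1,w2
W1=np.r_[np.array([(150,52),(290,52),(160,143),(294,83),(398,80),(300,187),(400,186),(55,232),(440,236),(560,122),(679,256)])/3.3+[60,165],[(113,112),(479,115)]]
W2=np.array([(160,157),(370,157),(167,291),(380,293),(395,238),(553,238),(403,383),(553,383),(40,487),(243,135),(683,137)])/5+[110,235]
def f(q):
    a,b=pts(q[4],q[5]);off=np.array([0,0,q[3]/1000])
    return np.r_[(proj(j2w(a,q)+off,s1,o1)-W1).ravel(),(proj(j2w(b,q)+off,s2,o2)-W2).ravel()]
r=least_squares(f,[*np.load('p0.npy'),0,61,77],loss='soft_l1',x_scale=[.01,.01,.1,1,5,5])
if __name__=='__main__':
    print(r.x.round(4),r.cost);R=f(r.x).reshape(-1,2).round(1);print(R[:13].tolist());print(R[13:].tolist())
    for q in ([0],):pass
    p=r.x[:3];np.save('p1.npy',p);print('pad',j2w([(40,40,94)],p))
E
python3 fit.py
```

```text
[ 5.05900e-01  1.39000e-02 -4.19300e-01 -2.93320e+00  6.33566e+01
  8.10365e+01] 31.606187382145094
[[0.5, 0.7], [-1.4, 0.8], [1.6, 2.1], [0.0, 0.3], [-2.0, 1.4], [1.5, -0.1], [-0.1, 0.4], [-2.7, -1.1], [3.8, -1.4], [-2.4, 2.3], [0.1, 0.4], [-2.1, 0.2], [2.7, -0.0]]
[[-0.0, -0.3], [-0.6, -0.0], [2.1, -0.1], [-0.2, -0.1], [0.3, -0.1], [-1.1, 0.1], [1.2, -0.3], [0.4, -0.1], [-3.1, -1.4], [0.0, -3.4], [2.8, -3.4]]
pad [[0.55871708 0.03413842 0.094     ]]
```

```bash
cat > fit2.py <<'E'
from geo import *
from scipy.spatial.transform import Rotation as Ro
o1,s1=pickle.load(open('w1.pkl','rb'));o2,s2=pickle.load(open('w2.pkl','rb'))
def pts(zm,zr):
    tab=[(64.5,134,zm),(64.5,110,zm),(46.5,134,zm),(46.5,110,zm)]
    rid=[(64.5,103,zr),(64.5,87,zr),(46.5,103,zr),(46.5,87,zr)]
    w1=tab[:3]+rid+[(45,139,98),(45,75,98),(60,60,90),(40,40,94),(100,145,18),(100,-105,18)]
    w2=tab+rid+[(45,139,98)]
    return w1,w2
W1=np.r_[np.array([(150,52),(290,52),(160,143),(294,83),(398,80),(300,187),(400,186),(42,240),(455,238),(560,122),(679,256)])/3.3+[60,165],[(113,112),(479,115)]]
W2=np.array([(160,157),(370,157),(167,291),(380,293),(395,238),(553,238),(403,383),(553,383),(20,495)])/5+[110,235]
def adj(s,c):
    s=dict(s);M=np.array(s['mount']).copy();M[:3,3]+=c[:3]/1000;M[:3,:3]=M[:3,:3]@Ro.from_rotvec(c[3:]).as_matrix();s['mount']=M;return s
p0=np.load('p0.npy')
def f(q):
    a,b=pts(q[3],q[4])
    return np.r_[(proj(j2w(a,q),adj(s1,q[5:]),o1)-W1).ravel(),(proj(j2w(b,q),adj(s2,q[5:]),o2)-W2).ravel()]
def g(q): return np.r_[f(q),(q[:2]-p0[:2])/.0015,q[5:8]/1.5,q[8:]/.005]
r=least_squares(g,[*p0,61,77]+[0]*6,loss='soft_l1',x_scale=[.01,.01,.1,5,5,1,1,1,.01,.01,.01])
if __name__=='__main__':
    print(r.x.round(4),r.cost);R=f(r.x).reshape(-1,2).round(1);print(R[:13].tolist());print(R[13:].tolist())
    p=r.x[:3];np.save('p1.npy',p);np.save('fit2.npy',r.x);print('pad',j2w([(40,40,94)],p))
E
python3 fit2.py
```

```text
[ 5.06300e-01  1.15000e-02 -4.17900e-01  6.26498e+01  8.06863e+01
  1.61000e-02  5.84000e-02 -2.01090e+00  3.80000e-03 -7.70000e-03
  1.10000e-03] 16.911410462049464
[[0.0, 0.1], [-1.6, 0.2], [1.0, 1.6], [-0.1, -0.2], [-1.8, 0.8], [1.2, -0.4], [-0.1, 0.1], [0.3, -1.8], [-0.4, -0.3], [-1.9, 1.9], [0.8, 0.3], [-3.2, -0.4], [2.7, 0.0]]
[[-0.4, -0.5], [-0.7, -0.2], [1.7, 0.0], [-0.3, -0.1], [0.4, -0.0], [-0.8, 0.1], [1.1, 0.0], [0.6, 0.2], [0.3, -0.3]]
pad [[0.5590506  0.03185207 0.094     ]]
```

The fit gives the mark at about 62 mm and the rider about 18 mm above it. Now I move over the pad and approach.

```bash
sed -i 's/p0.npy/p1.npy/' d.py; python3 d.py 42 42 110
python3 -m inch '[{"dx":10,"dy":22,"dz":0,"yaw":0},{"dx":20,"dy":42,"dz":0,"yaw":0},{"dx":20,"dy":42,"dz":0,"yaw":0},{"dx":20,"dy":42,"dz":0,"yaw":0},{"dx":20,"dy":42,"dz":0,"yaw":0}]'
python3 d.py 42 42 98
cat > shot.py <<'E'
import sys,cv2
from geo import *
from bench import bot
n=sys.argv[1];o=bot.get_obs();s=bot.snapshot('wrist');pickle.dump((o,s),open(n+'.pkl','wb'))
x0,x1,y0,y1=[int(v) for v in sys.argv[2:6]];k=float(sys.argv[6])
cv2.imwrite(f'pics/{n}.png',cv2.resize(s['frame'][y0:y1,x0:x1,::-1],None,fx=k,fy=k,interpolation=cv2.INTER_CUBIC))
print('clock',o['clock'],'tip',(o['eef_pos']+o['orientation'][:,2]*.173).round(4),'F',np.round(o['ft_force'],2))
E
python3 shot.py w3 0 560 0 420 1.4
```

```text
clock 3.95 d mm [19.5 42.1  0.1] tip [0.6081 0.0336 0.1101] q [-0.13  0.66  1.58  0.    0.9   1.86] F [-0.17  0.41 -0.07] w -0.0001
yaw 0.0007048547492538582
clock: 4.45
eef_pos: [0.5631, 0.0322, 0.2831]
orientation: [[-0.405, -0.914, 0.003], [-0.914, 0.405, -0.0], [-0.001, -0.003, -1.0]]
ft_force: [0.4, -0.8, -0.4]
width: 0.0
clock 4.45 d mm [ 0.   1.6 12.1] tip [0.5635 0.0322 0.1101] q [-0.14  0.62  1.69  0.    0.83  1.85] F [ 0.38 -0.83 -0.45] w 0.0
yaw 0.0007808047978814514
clock 4.45 tip [0.5635 0.0322 0.1101] F [ 0.38 -0.83 -0.45]
```

View pics/w3.png

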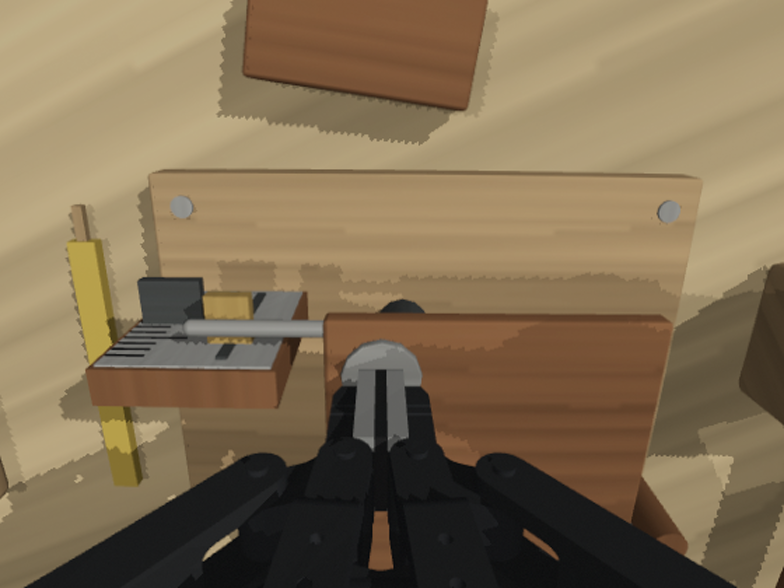

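Tips are above the pad (pad around (272,264) in raw pixels), clear of post and rider. I descend gently.

```bash
python3 -m inch '[{"dx":0,"dy":1,"dz":6,"yaw":0},{"dx":0,"dy":1,"dz":12,"yaw":0},{"dx":0,"dy":1,"dz":15,"yaw":0},{"dx":0,"dy":1,"dz":18,"yaw":0},{"dx":0,"dy":1,"dz":20,"yaw":0},{"dx":0,"dy":1,"dz":22,"yaw":0},{"dx":0,"dy":1,"dz":22,"yaw":0},{"dx":0,"dy":1,"dz":22,"yaw":0}]'
python3 shot.py w4 60 300 150 300 3.3
```

```text
clock: 5.3
eef_pos: [0.561, 0.0329, 0.2612]
orientation: [[-0.405, -0.914, 0.0], [-0.914, 0.405, 0.0], [-0.0, -0.0, -1.0]]
ft_force: [-1.4, 0.8, 5.1]
width: 0.0001
clock 5.3 tip [0.5611 0.0329 0.0882] F [-1.43  0.75  5.14]
```

View pics/w4.png

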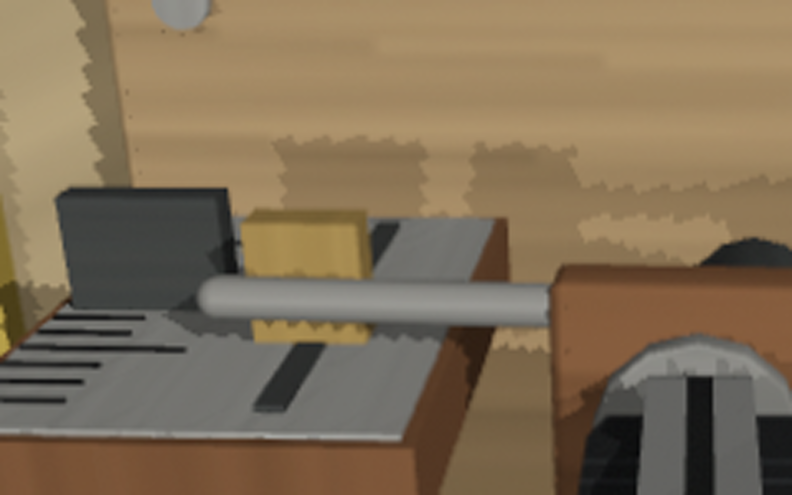

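```bash
cat > meas.py <<'E'
import sys,json
from fit2 import *
def run(n,x0,y0,k,tab,rid):
    o,s=pickle.load(open(n+'.pkl','rb'));q=np.load('fit2.npy');s=adj(s,q[5:])
    T=np.array(tab)/k+[x0,y0];R=np.array(rid)/k+[x0,y0]
    def h(v):
        a=[(64.5,134,v[0]),(64.5,110,v[0]),(46.5,134,v[0])][:len(T)];b=[(64.5,103,v[1]),(64.5,87,v[1]),(46.5,103,v[1]),(46.5,87,v[1])][:len(R)]
        sh=np.array([v[2],v[3],0])/1000
        return np.r_[(proj(j2w(a,q)+sh,s,o)-T).ravel(),(proj(j2w(b,q)+sh,s,o)-R).ravel(),v[2:]/1.]
    r=least_squares(h,[62,75,0,0]);print('tab,rider,shift',r.x.round(2),'diff',round(r.x[1]-r.x[0],2));print(r.fun.round(1))
    return r
E
python3 -c "
from meas import *
run('w4',60,150,3.3,[(58,197),(228,193),(70,305)],[(243,222),(367,222),(255,343),(368,343)])"
```

```text
tab,rider,shift [64.56 75.77  0.43 -0.87] diff 11.21
[-0.2 -1.  -2.1  0.4  2.2  0.8 -0.   0.  -1.9  0.1  0.9 -0.1  1.1  0.1
  0.4 -0.9]
```

Force 5 N, rider about 11 mm above the mark; the remaining tip travel is about 7.5 mm. I go 5 mm further and look again.

```bash
python3 -m inch '[{"dx":0,"dy":0,"dz":2,"yaw":0},{"dx":0,"dy":0,"dz":4,"yaw":0},{"dx":0,"dy":0,"dz":5,"yaw":0},{"dx":0,"dy":0,"dz":5,"yaw":0},{"dx":0,"dy":0,"dz":5,"yaw":0}]'
python3 shot.py w5 60 220 180 290 5
```

```text
clock: 5.85
eef_pos: [0.561, 0.0329, 0.2565]
orientation: [[-0.405, -0.914, 0.0], [-0.914, 0.405, 0.0], [-0.0, -0.0, -1.0]]
ft_force: [-1.7, 0.4, 7.9]
width: -0.0002
clock 5.85 tip [0.5611 0.0329 0.0835] F [-1.7   0.38  7.89]
```

View pics/w5.png

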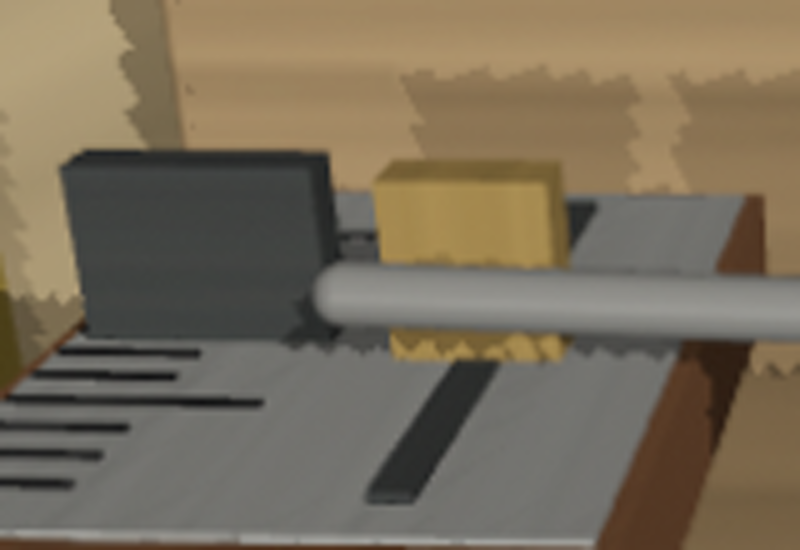

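```bash
python3 -c "
from meas import *
run('w5',60,180,5,[(63,166),(312,166),(87,338)],[(377,180),(553,180),(391,361),(560,361)])"
```

```text
tab,rider,shift [6.407e+01 6.787e+01 1.700e-01 3.000e-02] diff 3.81
[-0.7 -0.2  0.1 -0.1  0.8  0.4 -0.8  0.1 -1.   0.2  0.8 -0.3  0.8 -0.1
  0.2  0. ]
```

Rider about 4 mm above the mark now. Another 2 mm of tip.

```bash
python3 -m inch '[{"dx":0,"dy":0,"dz":1,"yaw":0},{"dx":0,"dy":0,"dz":2,"yaw":0},{"dx":0,"dy":0,"dz":2,"yaw":0},{"dx":0,"dy":0,"dz":2,"yaw":0}]'
python3 shot.py w6 60 220 180 290 5
```

```text
clock: 6.3
eef_pos: [0.561, 0.0329, 0.2547]
orientation: [[-0.405, -0.914, 0.0], [-0.914, 0.405, 0.0], [-0.0, -0.0, -1.0]]
ft_force: [-2.2, 1.6, 8.4]
width: 0.0003
clock 6.3 tip [0.5611 0.0329 0.0817] F [-2.15  1.61  8.44]
```

View pics/w6.png

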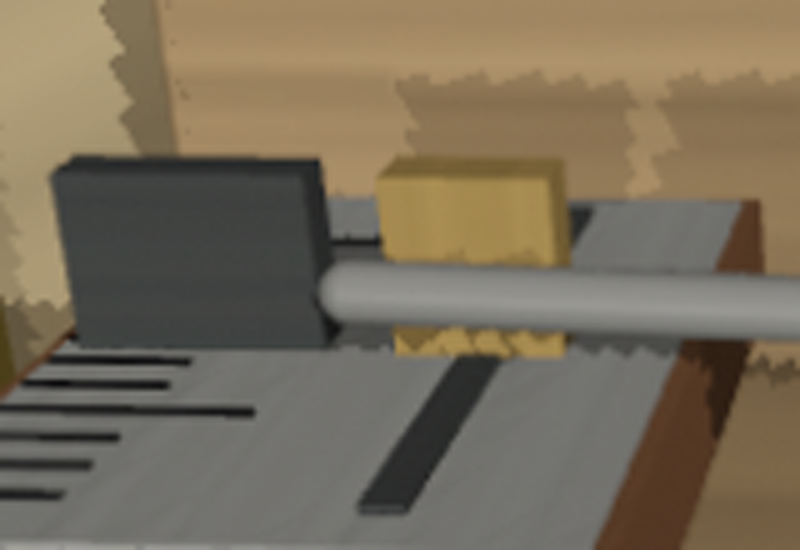

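```bash
python3 -c "
from meas import *
run('w6',60,180,5,[(53,174),(305,174),(80,347)],[(378,178),(553,178),(395,356),(563,356)])"
python3 -m inch '[{"dx":0,"dy":0,"dz":0.8,"yaw":0},{"dx":0,"dy":0,"dz":0.8,"yaw":0},{"dx":0,"dy":0,"dz":0.8,"yaw":0},{"dx":0,"dy":0,"dz":0.8,"yaw":0}]'
python3 shot.py w7 60 220 180 290 5
```

```text
tab,rider,shift [6.370e+01 6.476e+01 2.000e-02 2.500e-01] diff 1.06
[-0.5 -0.3  0.  -0.1  0.5  0.3 -0.4 -0.1 -0.6  0.   0.6 -0.   0.6  0.1
  0.   0.2]
clock: 6.75
eef_pos: [0.561, 0.0329, 0.254]
orientation: [[-0.405, -0.914, 0.0], [-0.914, 0.405, 0.0], [-0.0, -0.0, -1.0]]
ft_force: [-1.7, 0.3, 9.7]
width: -0.0001
clock 6.75 tip [0.561  0.0329 0.081 ] F [-1.68  0.26  9.7 ]
```

View pics/w7.png

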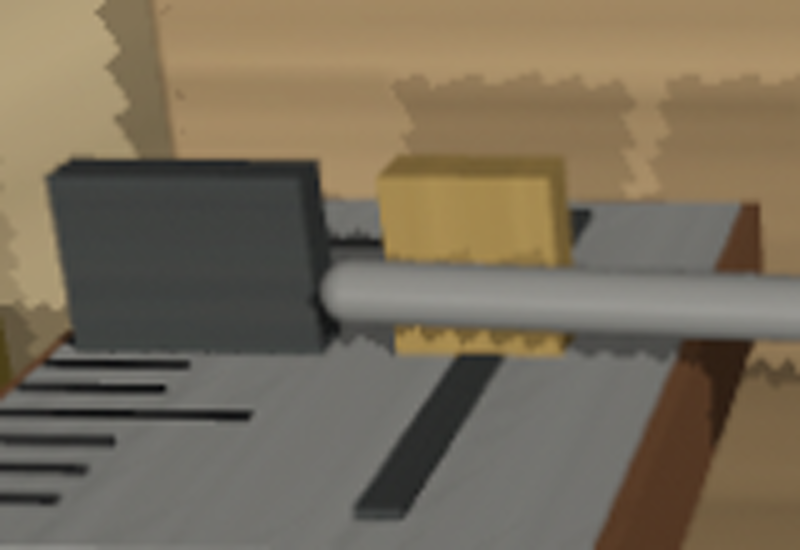

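Level now (inner edges 352 vs 355, outer 176 vs 177, in crop pixels), held with 9.7 N. Hold a bit longer, then release slowly upward.

```bash
python3 -m inch '[{"dx":0,"dy":0,"dz":0,"yaw":0},{"dx":0,"dy":0,"dz":0,"yaw":0},{"dx":0,"dy":0,"dz":-5,"yaw":0},{"dx":0,"dy":0,"dz":-10,"yaw":0},{"dx":0,"dy":0,"dz":-15,"yaw":0},{"dx":0,"dy":0,"dz":-20,"yaw":0},{"dx":0,"dy":0,"dz":-30,"yaw":0},{"dx":0,"dy":0,"dz":-30,"yaw":0},{"dx":0,"dy":0,"dz":-30,"yaw":0},{"dx":0,"dy":0,"dz":-30,"yaw":0}]'
python3 d.py 85 60 110
```

```text
clock: 7.8
eef_pos: [0.5609, 0.0328, 0.2827]
orientation: [[-0.405, -0.914, -0.0], [-0.914, 0.405, 0.0], [0.0, 0.0, -1.0]]
ft_force: [0.2, -0.1, 0.7]
width: 0.0
clock 7.8 d mm [-18.4 -43.7  -0.3] tip [0.5608 0.0328 0.1097] q [-0.14  0.61  1.7   0.    0.83  1.85] F [ 0.19 -0.09  0.71] w 0.0
yaw 0.0006789774487803157
```

Now the same oblique viewpoint as w2 for verification.

```bash
python3 -m inch '[{"dx":-9,"dy":-22,"dz":0,"yaw":0},{"dx":-18,"dy":-44,"dz":0,"yaw":0},{"dx":-18,"dy":-44,"dz":0,"yaw":0},{"dx":-18,"dy":-44,"dz":0,"yaw":0},{"dx":-18,"dy":-44,"dz":0,"yaw":0},{"dx":-18,"dy":-44,"dz":0,"yaw":0}]'
python3 shot.py w8 110 270 235 350 5
```

```text
clock: 8.4
eef_pos: [0.6074, 0.0315, 0.2826]
orientation: [[-0.405, -0.914, -0.002], [-0.914, 0.405, 0.0], [0.001, 0.002, -1.0]]
ft_force: [0.8, -0.3, 0.1]
width: 0.0002
clock 8.4 tip [0.6071 0.0316 0.1096] F [ 0.78 -0.31  0.09]
```

View pics/w8.png

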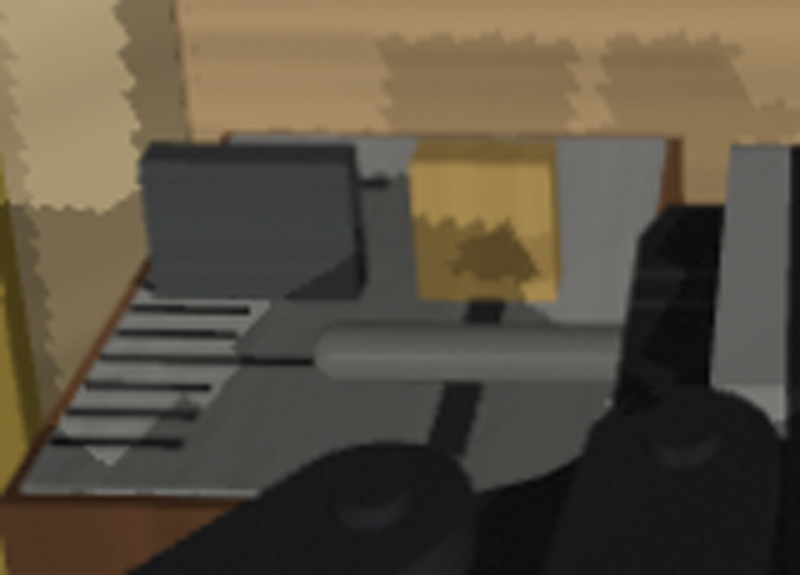

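```bash
python3 -c "
from meas import *
run('w8',110,235,5,[(143,160),(353,161),(150,296)],[(411,162),(556,162),(420,300),(557,300)])"
python3 -m inch '[{"dx":0,"dy":-10,"dz":-20,"yaw":0},{"dx":0,"dy":-20,"dz":-50,"yaw":0},{"dx":0,"dy":-20,"dz":-60,"yaw":0},{"dx":0,"dy":-20,"dz":-60,"yaw":0},{"dx":0,"dy":-20,"dz":-60,"yaw":0}]'
python3 - <<'E'
from bench import bot
import cv2
i=bot.snapshot('scene')['frame'][:,:,::-1];cv2.imwrite('pics/sc9.png',cv2.resize(i[90:310,190:400],None,fx=2.7,fy=2.7,interpolation=cv2.INTER_CUBIC))
E
```

```text
tab,rider,shift [63.57 63.72  0.2  -0.3 ] diff 0.15
[-0.7 -0.  -0.7  0.   1.5  0.2 -0.   0.  -0.8  0.1  0.3 -0.1  0.3 -0.
  0.2 -0.3]
clock: 8.95
eef_pos: [0.6257, 0.0236, 0.3421]
orientation: [[-0.405, -0.914, -0.002], [-0.914, 0.405, 0.0], [0.001, 0.002, -1.0]]
ft_force: [-0.3, -0.7, -0.0]
width: 0.0002
```

View pics/sc9.png

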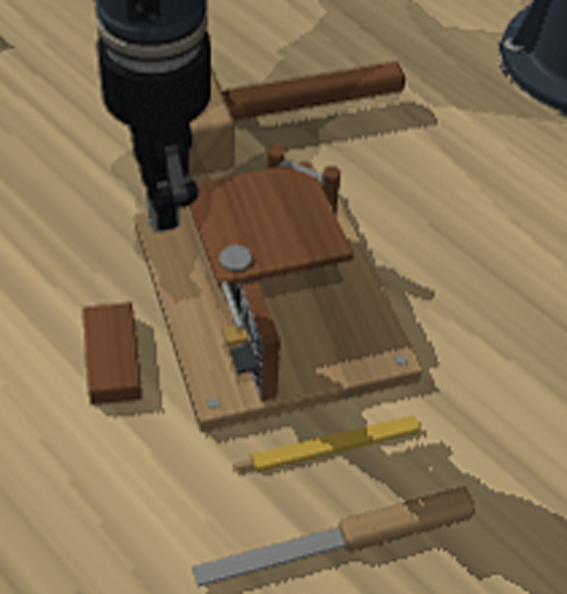

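The gripper is clear of everything. The plate is back up with its pad at about (277,185) in raw pixels, the same as at the start. The bystanders are undisturbed.

```bash
python3 -c "
from bench import bot
print(bot.hand_in(), bot.get_obs()['clock'])"
```

```text
the job is handed in; nothing more can be done
the job is handed in; nothing more can be done
```

The bevel jig is set and handed in at about 9 s of the 35 s allowed; the hand-in gives no verdict. I pressed the thumb pad with the shut fingertips in four steps, checking the wrist camera each time. I held it about 0.5 s at the mark, pressing with roughly 9.7 N, then let go.

**Final checks:**
- **Rider:** it stands about 0.15 mm above the mark tab by my image fit, and I trust that to about 1 mm. The limit is 3 mm.
- **Tilt plate:** pad and pointer are back where they were at the start, as far as the pictures show. I have no direct reading of the joint.
- **Rest of the scene:** the mallet, chisel, pencil and offcut look unmoved, judged by eye in the scene picture. The wrist force was near zero and the gripper was clear of everything.

**One disagreement:** the absolute heights from the camera fit run about 1 to 2 mm high. The rider's start height came out at 80.7 mm, when 80 mm is the most possible. I therefore relied on the rider-to-tab difference, which that error hardly affects.

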